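# Fetch a glass colour sample from its drawer and show it over the light pad

## Task

Pull the drawer of the low sample cabinet fully out to its stop and take out the amber glass sample plate, touching it with the fingers only on its frosted end, which has a small notch in one corner; the clear amber glass must not be touched. Carry it to the light pad and hold it there level, label side up, a few centimetres (about five) above the pad, with the clear amber end centred over the lit window, the frosted end towards the pad's control strip and the plate's length square to that strip. Finish while still holding it so, still and clear of the pad, with the drawer left open; do not disturb the mug, cup, jar and blue rod.

Things in the scene. Friction and masses are not known exactly. Their poses are not given: they have to be found in the camera images.
- sample_cabinet: Low grey steel cabinet, 200 deep x 190 wide x 70 mm high, fixed to the bench; one drawer with a blue front, a steel bow handle. Origin: middle of the lower front edge of the carcass, at bench height; x points to its back, so the drawer pulls out along -x; z up.
- sample_drawer (a joint): How far the drawer is pulled out, in m: 0 is shut, 0.155 is the stop. It runs with a light drag (1.5 N dry friction, 4 N per m/s) and stays where it is left.
- drawer_handle (a point): Middle of the drawer's handle: a straight level round bar, 10 mm thick, 100 mm long along y, 46 mm above the bench (24 mm below the cabinet's top), with a 40 mm gap between bar and drawer front. It is 57 mm in front of the cabinet's origin when shut and moves with the drawer. Axes as the cabinet's.
- drawer_riser (a point): Centre of the top of the round cork riser (40 mm across, 12 mm high) that carries the plate. Its top is 21 mm, the dark drawer floor 9 mm above the bench. Side walls: 40 mm above the bench, 158 mm apart inside. The riser is 78 mm behind the drawer front (66 mm above the bench) and, with the drawer fully out, 77 mm in front of the carcass.
- sample_plate: Glass plate, 110 x 40 x 6 mm, about 66 g, flat, label up, on the riser, turned any way, up to 8 mm off its centre. Origin: centre of underside; x along its length to the frosted end, z out of the label side. Clear amber x = -55 to 9 mm, frosted white 9 to 55 mm with a paper label with dark bars on top. Square 10 mm notch in the corner at +x, +y. Grip the frosted end across the 40 mm width, x = 9 to 45 mm.
- plate_frosted (a point): Point in the middle of the grippable part of the plate's frosted end, at x = +27 mm, half way up the plate's thickness; axes as the plate's.
- plate_clear (a point): Middle of the clear amber part of the plate, at x = -23 mm, half way up its thickness; axes as the plate's.
- light_pad: Flat black light pad, 140 long (x) x 110 wide (y) x 15 mm high, fixed to the bench. Origin: centre of its underside; z up. A bright aluminium control strip with a round switch runs along its -x edge, on the side towards the robot; the lit white window, 84 x 90 mm, fills the rest.
- pad_window (a point): Centre of the pad's lit window, on its upper face, 16 mm above the bench and 18 mm from the pad's origin along +x; axes as the pad's.
- mug: Bystander: pale stoneware mug, 82 x 114 x 94 mm high. Origin: centre of its underside.
- steel_cup: Bystander: small dark steel cup, 66 mm across, 38 mm high. Origin: centre of its underside.
- frit_jar_0: Bystander: screw-top glass jar with a dark cap, 60 mm across, 90 mm high. Origin: centre of its underside.
- colour_rod_1: Bystander: blue glass rod, 150 mm long along its own y, 12 mm thick. Origin: centre of its underside.

How it is judged:
On the way, in this order (a step that is already met when the one before it is completed fails the run):
1. the drawer is pulled fully out to its stop (at least 150 of 155 mm) (value of joint sample_drawer above 0.15 m), for 0.2 s.
2. the plate is gripped by the fingers and lifted above the drawer (its origin at least 80 mm above the bench), touching nothing else (height (world z) of sample_plate above 0.08 m and contact force between sample_plate and the fingers above 1 N and contact force between sample_plate and sample_cabinet below 0.05 N), for 0.2 s.
At the end, for the whole second after the job is handed in: Drawer at least 140 mm out; plate still in the fingers, off pad and cabinet, its clear middle 20 to 110 mm above the pad face and within 20 mm of the window centre, label up and level to 12 degrees, length within 15 degrees of the pad's x, frosted end towards the control strip (value of joint sample_drawer above 0.14 m and contact force between sample_plate and the fingers above 1 N and contact force between sample_plate and light_pad below 0.05 N and contact force between sample_plate and sample_cabinet below 0.05 N and z of plate_clear in the frame of light_pad between 0.035 and 0.125 m and horizontal distance between plate_clear and pad_window below 0.02 m and x of plate_frosted in the frame of light_pad below -0.01 m and angle between the x axis of sample_plate and the x axis of light_pad, either way round below 0.26 rad and angle between sample_plate's own z axis and vertical below 0.21 rad and linear speed of sample_plate below 0.02 m/s); the arm keeps its last pose, push and grip.
It fails at once if the fingers touch the clear amber glass (more than 0.5 N) (contact force between the fingers and sample_plate_c0 above 0.5 N).
It fails at once if the mug is moved by more than 30 mm or tipped (distance of mug from where it was at the start of the episode above 0.03 m or angle between mug's own z axis and vertical above 0.5 rad).
It fails at once if the steel cup is moved by more than 30 mm or tipped (distance of steel_cup from where it was at the start of the episode above 0.03 m or angle between steel_cup's own z axis and vertical above 0.5 rad).
It fails at once if the jar is moved by more than 30 mm or tipped (distance of frit_jar_0 from where it was at the start of the episode above 0.03 m or angle between frit_jar_0's own z axis and vertical above 0.5 rad).
It fails at once if the blue rod is moved by more than 30 mm (distance of colour_rod_1 from where it was at the start of the episode above 0.03 m).
It also fails if it takes over 54 s, if anything falls off the work surface, if the arm or the gripper's body presses on something with over 40 N, if the wrist force passes 120 N, or if a joint passes its speed limit or range.

## Robot

A 6-joint arm with a two-finger parallel gripper is mounted at the origin on a cart in front of the work surface, level with it; the furniture and walls round the work are solid. World frame = base frame: x ahead of the robot, y to its left, z up, the work surface at z = 0. Lengths are in m, angles in rad, forces in N, time in s.
With the tool pointing down it reaches from about 0.325 to 0.85 m from the base axis. Payload 4.4 kg.
Tool frame: the origin (TCP) lies midway between the tips of the shut fingers; the grasp point (between the pads) lies behind it (arm.grip_depth is the y of the grasp point in the tool frame, in m); y points along the fingers, z is the direction in which the jaws open and shut, and the axes are right-handed (so a half turn about y gives the same grasp; the last joint's range is limited). The gripper opens to 94 mm and grips with 3 to 60 N. Pads are 16 mm wide; open, the fingers measure 119 mm over their backs; the gripper's body (75 mm by 177 mm) begins 78 mm behind the grasp point.
Start: joints at [0.991, 0.207, 1.542, -0, 1.393, -0.15], TCP at [0.24, 0.523, 0.205] pointing down, gripper open.
Joint ranges: [-2.73, 2.73], [-0.86, 2.22], [0.23, 2.46], [-1.11, 4.25], [0.08, 2.63], [-2.82, 2.82]. Speed limits (rad/s): [2.79, 2.79, 3.14, 3.14, 3.14, 3.14].

## Interface

Orientations are given as a rotation vector (axis times angle).
In Python, from rig import arm gives the robot as it stands.
- The arm moves only by the shell command python3 -m inch 'ROWS' [FORCE]. ROWS is text: rows parted by semicolons, each of 5 numbers parted by spaces: the opening in per cent of the stroke, from 0 (shut) to 100 (fully open), then the shift along the world's x, y, z in mm, then the turn about the world's z in degrees. In form: grip dx dy dz roll; .... A call has exactly 8 rows; each row is the pose to reach, as a shift and turn from the pose commanded when the call began; what a row does not reach only later rows make up. A row lasts 1/10 s, in which the tool goes at most 50 mm and 8.59 degrees, less where a joint would pass 70% of its speed; a pose out of reach is approached as far as the arm can. A call with a gripper value outside its range is refused whole. The fingers move at their own pace and stop on an object; FORCE is the grip in N (left out, the last holds). Time passes only in rows, so rows that repeat a pose let the fingers close, or fill a call up. It gives the time, the measured TCP pose, the force and the opening at its end, in the units of the state.
- arm.get_obs(): the state, without advancing time (a new reading comes with each control period).
- arm.capture(name): name is "scene" or "top"; returns (picture, depth): 420x560x3 uint8, blue, green, red; 420x560 float32, m along the optical axis (not along the pixel's ray), 0 where there is no reading.
- arm.camera_info(name): a dict with "mtx" (3x3 intrinsics, pixels), "extrinsics" (4x4, takes a point from world to camera coordinates). Camera axes: x right, y down, z forward; pixel columns grow to the right and rows downward; lengths in m; the calibration is good to about 2 mm. A picture is of the moment at which its call begins. camera_info takes no time and is no camera call.
- arm.finish_job(): hands the job in, once; it reports no verdict.
Trained networks look in the newest picture that a camera, given by its name, has taken for a name from the list of things; names that differ only in an ending like _2 or _b are one class to them, and where a whole thing is asked for, a point or a joint stands for the part that bears it (a point fixed in the world has none). Each returns a list of dicts, best first, with "confidence" (0 to 1); they miss things now and then, are a little off and sometimes report something else, mostly with a low value. They report only what shows in the picture. A call takes as long as a camera call.
- arm.boxes_of(camera, target): "extent" ([left, top, width, height] in pixels, round what is visible of it).
- arm.silhouettes(camera, target): "mask" (420x560 bool, what is visible of it) and "extent" ([left, top, width, height] in pixels, round what is visible of it).
- arm.spot_point(camera, target): "centre" ([column, row] in pixels: a listed point, or the origin of a listed thing).
The state is a dict: "time": time; "joint_pos": joint angles; "joint_velocities": joint speeds; "effort": joint torques, N m; "ee_pos": TCP position; "orientation": TCP orientation; "force": force on the tool from outside, world axes, zero at the start; "moment": the same for the moment, N m; "grip_width": finger opening in m.
Only numpy, scipy, OpenCV 4.12 (cv2) and the standard library are available. Lean on these libraries where they do the work, as an engineer would, in place of code of your own. Each camera call takes 0.05 s, during which the arm holds its last target. There are 200 camera calls.

## Working session

There is one attempt and no reset: what is moved stays moved. The work goes in short steps, Python scripts to look and compute and a shell command to move; the robot and the scene stay as the last step left them, time stands still between calls to the robot, and variables do not carry over. Pictures are saved under pics/ and viewed, about 8 in all and at most 12, crops included, and the job is handed in when it is done.

```bash
ls; mkdir -p pics; cat > h.py <<'E'
import numpy as np,cv2
from rig import arm
def world(cam,px,z=None,depth=None):
    i=arm.camera_info(cam);K=np.array(i["mtx"]);T=np.linalg.inv(np.array(i["extrinsics"]))
    r=np.linalg.inv(K)@[px[0],px[1],1]
    if depth is not None: return (T@np.r_[r*depth,1])[:3]
    d=T[:3,:3]@r;o=T[:3,3];return o+d*(z-o[2])/d[2]
E
python3 - <<'E'
from h import *
for c in("scene","top"):
    p,d=arm.capture(c);cv2.imwrite(f"pics/{c}0.png",p)
    for t,z in(("drawer_handle",.046),("sample_cabinet",0),("light_pad",0),("pad_window",.016),("mug",0),("steel_cup",0),("frit_jar_0",0),("colour_rod_1",0)):
        for s in arm.spot_point(c,t)[:1]: print(c,t,np.round(s["confidence"],2),np.round(s["centre"]),np.round(world(c,s["centre"],z),3))
o=arm.get_obs();print(o["time"],o["ee_pos"],o["orientation"],o["grip_width"],arm.grip_depth)
E
```

```text
pics
scene drawer_handle 0.92 [196. 159.] [0.535 0.299 0.046]
scene sample_cabinet 0.85 [214. 162.] [0.596 0.304 0.   ]
scene light_pad 0.68 [323. 275.] [ 0.548 -0.211  0.   ]
scene pad_window 0.68 [330. 273.] [ 0.555 -0.227  0.016]
scene mug 0.78 [414. 284.] [ 0.686 -0.36   0.   ]
scene steel_cup 0.83 [349. 358.] [ 0.449 -0.385  0.   ]
scene frit_jar_0 0.92 [268. 202.] [0.609 0.062 0.   ]
scene colour_rod_1 0.82 [200. 235.] [ 0.402  0.074 -0.   ]
top drawer_handle 0.79 [168. 220.] [0.544 0.315 0.046]
top sample_cabinet 0.62 [171. 205.] [0.599 0.316 0.   ]
top light_pad 0.66 [342. 220.] [ 0.547 -0.214  0.   ]
top pad_window 0.7 [343. 216.] [ 0.557 -0.216  0.016]
top mug 0.67 [384. 174.] [ 0.692 -0.35   0.   ]
top steel_cup 0.67 [398. 252.] [ 0.447 -0.382  0.   ]
top frit_jar_0 0.62 [251. 197.] [0.622 0.067 0.   ]
top colour_rod_1 0.55 [247. 266.] [0.407 0.078 0.   ]
0.9 [0.23960973 0.52271867 0.20547968] [-1.54434119  0.33707639 -0.33710615] 0.09424160535701014 -0.0188
```

```bash
python3 - <<'E'
import cv2,numpy as np
from h import *
p=cv2.imread("pics/top0.png");cv2.imwrite("pics/t1.png",cv2.resize(p[130:310,100:440],None,fx=2.35,fy=2.35,interpolation=cv2.INTER_CUBIC))
print(cv2.Rodrigues(np.array(arm.get_obs()["orientation"]))[0].round(3))
E
```

```text
[[ 0.909  0.     0.417]
 [-0.417  0.     0.909]
 [ 0.    -1.     0.   ]]
```

View pics/t1.png

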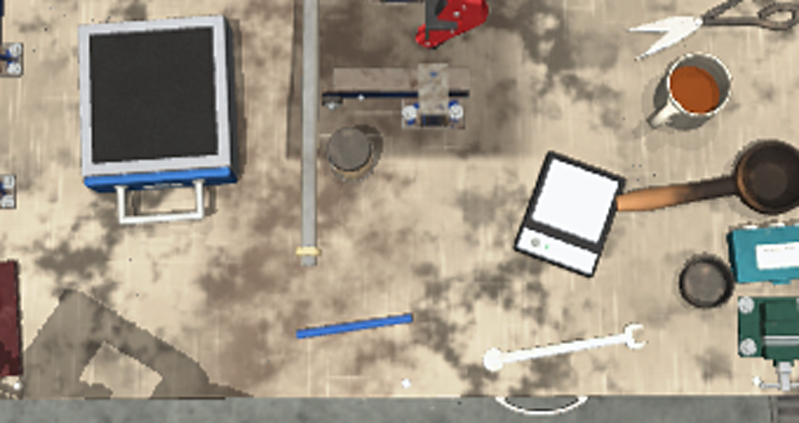

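View pics/scene0.png

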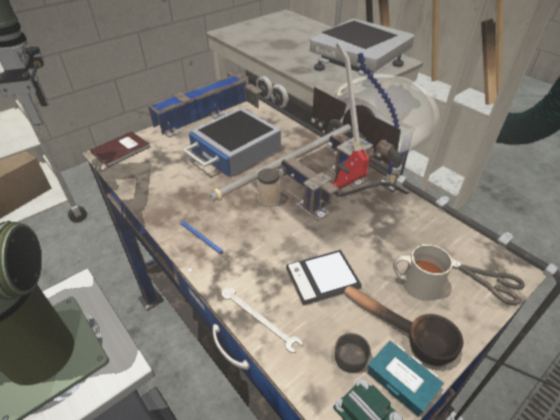

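The cabinet is at upper left with its handle towards the robot (bar around crop (120,221)-(203,214), turned about 5°). The pad is at right (crop 570,215), strip towards the robot. I'll get yaws from depth and masks next.

```bash
python3 - <<'E'
from h import *
p,d=arm.capture("top")
i=arm.camera_info("top");K=np.array(i["mtx"]);T=np.linalg.inv(np.array(i["extrinsics"]));print(T[:3,3].round(2))
v,u=np.mgrid[:420,:560];P=np.stack([(u-K[0,2])/K[0,0]*d,(v-K[1,2])/K[1,1]*d,d,np.ones_like(d)],-1)@T.T
P=P[...,:3]
def rect(m,z=None):
    q=P[m][:,:2].astype(np.float32)
    r=cv2.minAreaRect(q);return np.round(r[0],3),np.round(r[1],3),round(r[2],1)
x,y,z=P[...,0],P[...,1],P[...,2]
m=(d>0)&(z>.06)&(z<.085)&(abs(y-.316)<.16)&(x>.5)&(x<.85)
n,l,s,c=cv2.connectedComponentsWithStats(m.astype(np.uint8));k=1+s[1:,4].argmax();print("cab",rect(l==k),np.median(z[l==k]))
h=(d>0)&(z>.03)&(z<.058)&(abs(y-.316)<.08)&(x>.5)&(x<.58)
print("handle",P[h].mean(0).round(3),h.sum(),rect(h))
s=arm.silhouettes("top","light_pad")[0];print(s["confidence"],s["extent"])
M=s["mask"];vv,uu=np.nonzero(M);q=np.array([world("top",(a,b),.015)[:2] for a,b in zip(uu,vv)],np.float32)
print("pad",cv2.minAreaRect(q),q.mean(0))
b=(d>0)&(z>.1)&(x>0.3)&(x<.8)&(y<.55)&(y>-.45)
n,l,s,c=cv2.connectedComponentsWithStats(b.astype(np.uint8))
for k in range(1,n):
    if s[k,4]>8: print("tall",P[l==k].min(0).round(2),P[l==k].max(0).round(2))
E
```

```text
[ 0.34 -0.02  1.51]
cab (array([0.689, 0.322]), array([0.213, 0.193]), 3.7) 0.07117918001993884
handle [0.55  0.317 0.05 ] 223 (array([0.556, 0.327]), array([0.048, 0.137]), 0.2)
0.75 [321.9, 194.9, 43.5, 54.6]
pad ((0.5456547141075134, -0.2160082906484604), (0.11387455463409424, 0.14237110316753387), 71.04307556152344) [ 0.5455009  -0.21442923]
tall [ 0.77 -0.1   0.1 ] [ 0.8  -0.03  0.17]
tall [0.3  0.51 0.52] [0.31 0.52 0.56]
```

```bash
python3 -m inch '32 40 -27 0 -8; 32 80 -54 0 -16; 32 120 -80 -10 -24; 32 160 -107 -20 -32; 32 200 -135 -30 -40; 32 240 -165 -40 -48; 32 275 -190 -60 -56; 32 298 -211 -80 -61.4' 20
python3 - <<'E'
from h import *
o=arm.get_obs();print(o["joint_pos"],o["grip_width"])
p,d=arm.capture("scene")
cv2.imwrite("pics/s1.png",cv2.resize(p[60:220,100:300],None,fx=4,fy=3.7,interpolation=cv2.INTER_CUBIC))
E
```

```text
time: 1.8
ee_pos: [0.5407, 0.3099, 0.1255]
orientation: [-1.236, 1.161, -1.164]
force: [-0.6, 0.6, -0.5]
grip_width: 0.0334
[ 3.81944135e-01  3.76735093e-01  1.49613927e+00 -4.70753742e-04
  1.26618848e+00  3.19358413e-01] 0.03337423303550113
```

View pics/s1.png

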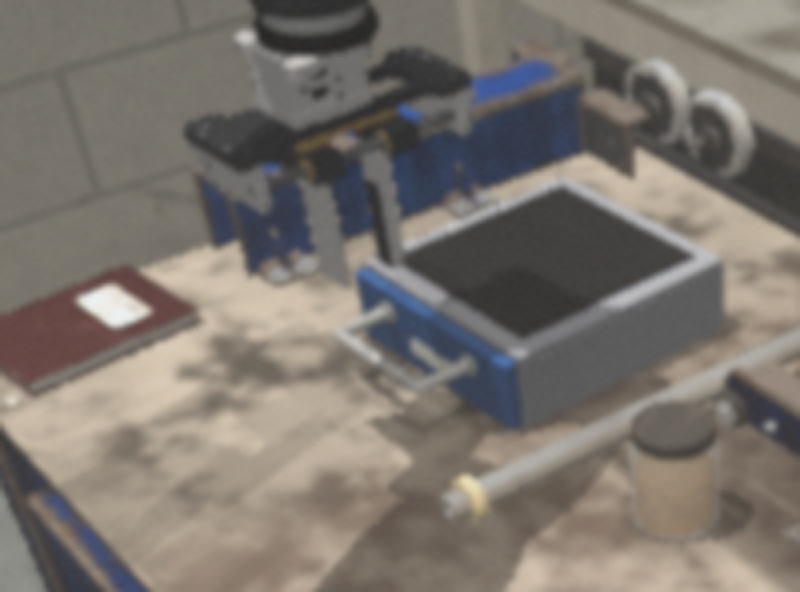

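The fingers hang over the bar, which runs crop (340,335)-(415,388), one on each side. I'll descend and watch the force.

```bash
python3 -m inch '32 0 0 -15 0; 32 0 0 -35 0; 32 0 0 -55 0; 32 0 0 -75 0; 32 0 0 -92 0; 32 0 0 -92 0; 5 0 0 -92 0; 5 0 0 -92 0' 20; python3 -m inch '5 0 0 0 0;5 0 0 0 0;5 0 0 0 0;5 0 0 0 0;5 0 0 0 0;5 0 0 0 0;5 0 0 0 0;5 0 0 0 0'
```

```text
time: 2.65
ee_pos: [0.5382, 0.3127, 0.0348]
orientation: [-1.239, 1.156, -1.157]
force: [0.6, -0.3, -0.5]
grip_width: 0.0174
time: 3.45
ee_pos: [0.5384, 0.3125, 0.0349]
orientation: [-1.239, 1.157, -1.158]
force: [-1.8, 0.5, 5.3]
grip_width: 0.0093
```

```bash
python3 -m inch '5 -10 -0.7 0 0; 5 -30 -2 0 0; 5 -55 -3.8 0 0; 5 -80 -5.6 0 0; 5 -105 -7.3 0 0; 5 -128 -9 0 0; 5 -146 -10.2 0 0; 5 -155 -10.8 0 0'; python3 -m inch '5 -1.5 0 0 0;5 -1.5 0 0 0;5 -1.5 0 0 0;5 -1.5 0 0 0;32 -1.5 0 0 0;32 -1.5 0 0 0;32 -1.5 0 0 0;32 -1.5 0 0 0'
```

```text
time: 4.25
ee_pos: [0.3836, 0.3025, 0.035]
orientation: [-1.234, 1.155, -1.158]
force: [18.6, 2.9, -10.8]
grip_width: 0.0094
time: 5.05
ee_pos: [0.38, 0.3002, 0.0327]
orientation: [-1.244, 1.159, -1.158]
force: [-0.4, -0.4, 0.1]
grip_width: 0.0299
```

```bash
python3 -m inch '32 0 0 20 0; 32 0 0 50 0; 32 0 0 85 0; 60 -5 20 120 0; 80 -10 45 150 0; 80 -20 70 170 0; 80 -20 80 180 0; 80 -20 80 180 0'
python3 - <<'E'
from h import *
for c in("top","scene"):
    p,d=arm.capture(c)
    for t,z in(("plate_frosted",.024),("plate_clear",.024),("sample_plate",.021),("drawer_riser",.021),("drawer_handle",.046)):
        for s in arm.spot_point(c,t)[:1]: print(c,t,np.round(s["confidence"],2),np.round(s["centre"]),np.round(world(c,s["centre"],z),3))
    q=p[175:275,130:260] if c=="top" else p[100:240,110:290]
    cv2.imwrite(f"pics/{c}2.png",cv2.resize(q,None,fx=4 if c=="scene" else 6,fy=4 if c=="scene" else 6,interpolation=cv2.INTER_CUBIC))
E
```

```text
time: 5.85
ee_pos: [0.3616, 0.382, 0.2144]
orientation: [-1.24, 1.155, -1.157]
force: [0.8, -1.5, 0.2]
grip_width: 0.0665
top plate_frosted 0.97 [177. 233.] [0.507 0.291 0.024]
top plate_clear 0.67 [165. 223.] [0.538 0.327 0.024]
top sample_plate 0.88 [169. 228.] [0.523 0.316 0.021]
top drawer_riser 0.9 [171. 229.] [0.52  0.309 0.021]
top drawer_handle 0.92 [171. 274.] [0.384 0.3   0.046]
scene plate_frosted 0.72 [192. 170.] [0.511 0.286 0.024]
scene plate_clear 0.52 [189. 165.] [0.517 0.311 0.024]
scene sample_plate 0.79 [192. 160.] [0.537 0.332 0.021]
scene drawer_riser 0.59 [192. 169.] [0.516 0.296 0.021]
scene drawer_handle 0.6 [146. 185.] [0.373 0.284 0.046]
```

View pics/top2.png

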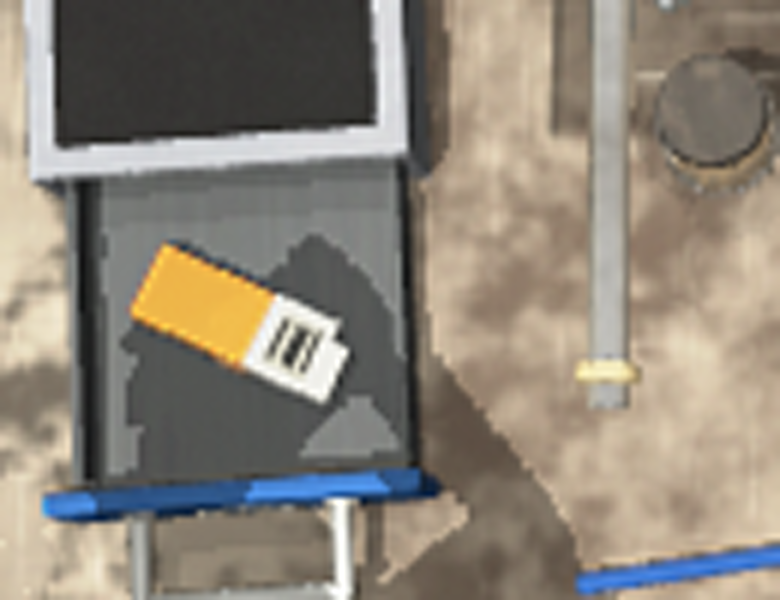

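View pics/scene2.png

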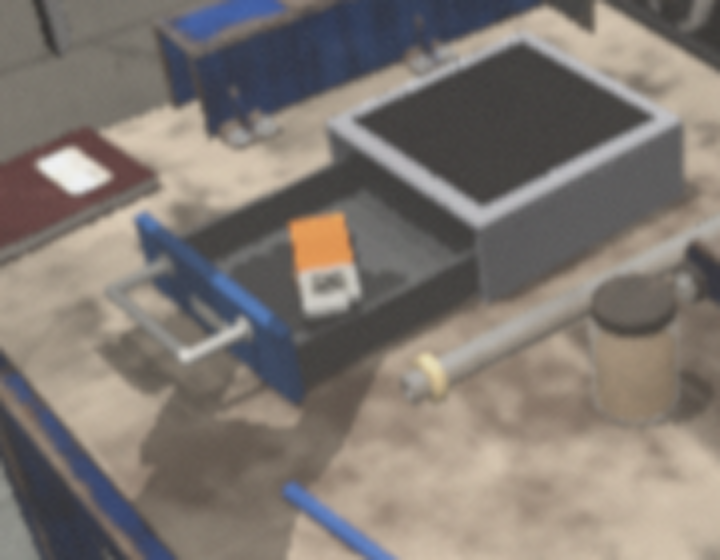

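The drawer is open. The amber end is at upper left of the top crop (165,242)-(130,312). The frosted end with the notch is lower right at about (300,345), pointing to the world's -y, and -x a little. I'll refine the pose by colour.

```bash
python3 - <<'E'
from h import *
def amber(c,lo,hi,z,roi):
    p,d=arm.capture(c);h=cv2.cvtColor(p,cv2.COLOR_BGR2HSV)
    m=cv2.inRange(h,(5,120,120),(30,255,255));k=np.zeros_like(m);k[roi]=m[roi]
    w=cv2.inRange(h,(0,0,150),(180,70,255)); kw=np.zeros_like(m);kw[roi]=w[roi]
    n,l,s,cc=cv2.connectedComponentsWithStats(k);j=1+s[1:,4].argmax()
    up=lambda mm:np.array([world(c,(a,b),z)[:2] for b,a in zip(*np.nonzero(mm))],np.float32)
    q=up(l==j);r=cv2.minAreaRect(q);ev=np.linalg.eigh(np.cov(q.T))[1][:,1]
    print(c,"amber mean",q.mean(0).round(4),"rect",np.round(r[0],4),np.round(r[1],4),r[2],"axis deg",np.degrees(np.arctan2(ev[1],ev[0])))
amber("top",0,0,.027,np.s_[205:250,145:195])
amber("scene",0,0,.027,np.s_[145:190,175:205])
o=arm.get_obs();R=cv2.Rodrigues(np.array(o["orientation"]))[0];print(o["ee_pos"],np.degrees(np.arctan2(R[1,2],R[0,2])),o["joint_pos"])
E
```

```text
top amber mean [0.5313 0.3323] rect [0.5316 0.3325] [0.0632 0.0417] 63.42543029785156 axis deg 64.26523503831415
scene amber mean [0.5298 0.3295] rect [0.5305 0.3306] [0.0601 0.0405] 65.43737030029297 axis deg 66.8595671870858
[0.36115845 0.38084035 0.21345521] 3.9672741879284943 [ 6.46948767e-01  9.33831255e-02  1.65405410e+00 -2.14967410e-05
  1.39411672e+00  5.77710548e-01]
```

```bash
python3 -m inch '63 25 -16 0 -6; 63 55 -36 -10 -13; 63 85 -56 -25 -20; 63 115 -75 -50 -26; 63 135 -89 -75 -29; 63 148 -97 -93 -29; 63 148 -97 -93 -29; 63 148 -97 -93 -29' 25
python3 - <<'E'
from h import *
o=arm.get_obs();R=cv2.Rodrigues(np.array(o["orientation"]))[0];print(np.degrees(np.arctan2(R[1,2],R[0,2])))
p,d=arm.capture("scene");cv2.imwrite("pics/s3.png",cv2.resize(p[80:200,120:260],None,fx=5,fy=5,interpolation=cv2.INTER_CUBIC))
E
```

```text
time: 7.35
ee_pos: [0.5088, 0.284, 0.1204]
orientation: [-0.97, 1.524, -1.523]
force: [-0.3, -0.2, -0.1]
grip_width: 0.0593
-25.052681127818975
```

View pics/s3.png

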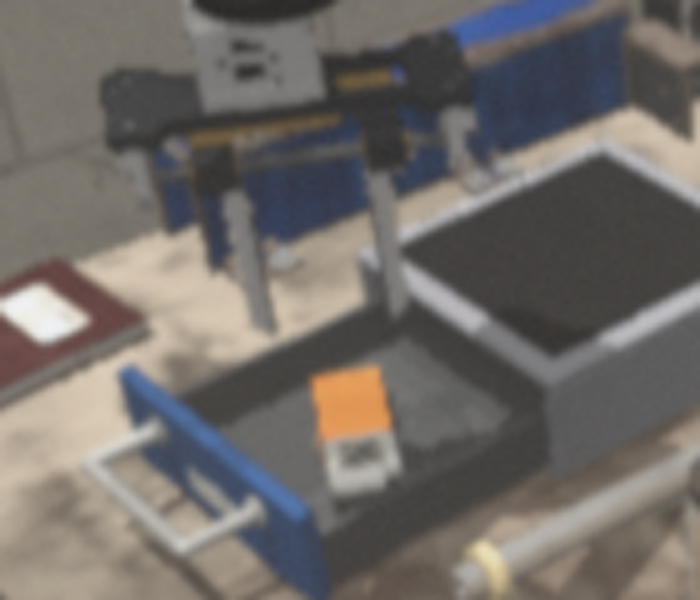

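The jaws are aligned above the frosted end (crop 360,460). I'll descend to 14 mm and close.

```bash
python3 -m inch '63 0 0 -20 0; 63 0 0 -45 0; 63 0 0 -70 0; 63 0 0 -90 0; 63 0 0 -100 0; 63 0 0 -106 0; 63 0 0 -106 0; 63 0 0 -106 0'
python3 - <<'E'
from h import *
print(arm.get_obs()["ee_pos"],arm.get_obs()["force"])
p,d=arm.capture("scene");q=p[120:200,140:240];p2,_=arm.capture("top")
cv2.imwrite("pics/s4.png",np.hstack([cv2.resize(q,(500,400),interpolation=cv2.INTER_CUBIC),cv2.resize(p2[200:250,145:182],(296,400),interpolation=cv2.INTER_CUBIC)]))
E
```

```text
time: 8.2
ee_pos: [0.51, 0.2846, 0.0158]
orientation: [-0.968, 1.522, -1.523]
force: [-0.4, -1.1, 0.1]
grip_width: 0.0589
[0.51003486 0.28456144 0.01579379] [-0.44521102 -1.11464668  0.08256962]
```

View pics/s4.png

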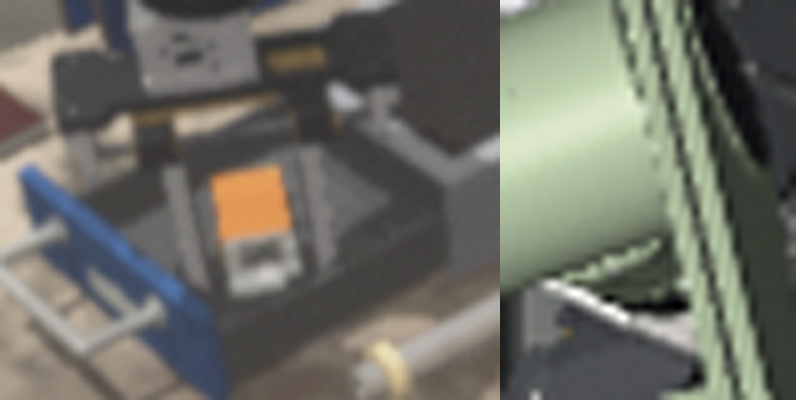

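The tips straddle the frosted part (left finger (200,290), right (320,270); amber boundary about row 237, well clear). Closing now.

```bash
python3 -m inch '30 0 0 0 0;30 0 0 0 0;30 0 0 0 0;30 0 0 0 0;30 0 0 0 0;30 0 0 0 0;30 0 0 0 0;30 0 0 0 0' 25; python3 -m inch '30 0 0 5 0;30 0 0 15 0;30 0 0 35 0;30 0 0 60 0;30 0 0 90 0;30 0 0 115 0;30 0 0 125 0;30 0 0 125 0'
python3 - <<'E'
from h import *
p,d=arm.capture("scene");cv2.imwrite("pics/s5.png",cv2.resize(p[60:220,110:290],None,fx=4,fy=3.7,interpolation=cv2.INTER_CUBIC))
E
```

```text
time: 9.1
ee_pos: [0.5094, 0.2839, 0.0147]
orientation: [-0.969, 1.523, -1.523]
force: [0.1, -0.7, 2.9]
grip_width: 0.0397
time: 9.9
ee_pos: [0.5104, 0.2845, 0.1416]
orientation: [-0.966, 1.521, -1.523]
force: [-0.4, -0.3, -1.4]
grip_width: 0.039
```

View pics/s5.png

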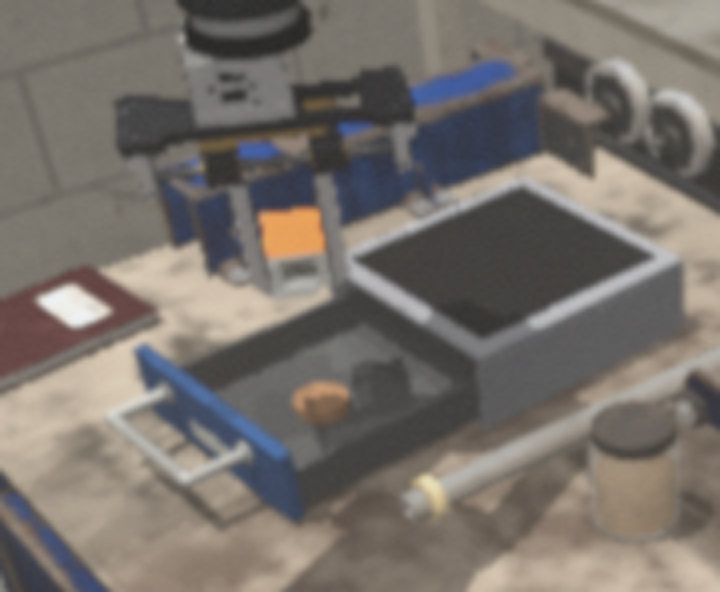

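The plate is lifted level, held on the frosted end, with the riser left in the open drawer. Now I'll carry it over, high enough to clear the jar.

```bash
python3 -m inch '30 0 0 20 0;30 0 -5 45 -3;30 0 -20 60 -8;30 0 -42 60 -14;30 0 -70 60 -20;30 0 -100 60 -26;30 0 -130 60 -32;30 0 -155 60 -36'; python3 -m inch '30 0 -25 0 -4;30 0 -55 0 -10;30 0 -90 0 -16;30 0 -125 0 -22;30 0 -160 0 -28;30 0 -195 0 -34;30 0 -225 0 -40;30 0 -245 0 -44'
python3 -m inch '30 0 -25 0 -2;30 0 -45 0 -4;30 0 -60 -5 -4;30 1 -75 -20 -4;30 2 -87 -40 -4;30 2 -87 -60 -4;30 2 -87 -70 -4;30 2 -87 -70 -4'
python3 - <<'E'
from h import *
o=arm.get_obs();R=cv2.Rodrigues(np.array(o["orientation"]))[0];print(np.degrees(np.arctan2(R[1,2],R[0,2])),o["time"],o["ee_pos"])
p,d=arm.capture("scene");t,_=arm.capture("top")
for c,P in(("scene",p),("top",t)):
  for n,z in(("plate_clear",o["ee_pos"][2]+.0095),("pad_window",.016)):
    for s in arm.spot_point(c,n)[:1]: print(c,n,s["confidence"],world(c,s["centre"],z).round(3))
cv2.imwrite("pics/s6.png",np.hstack([cv2.resize(p[180:330,240:400],(430,403),interpolation=cv2.INTER_CUBIC),cv2.resize(t[170:270,300:390],(363,403),interpolation=cv2.INTER_CUBIC)]))
E
```

```text
time: 10.75
ee_pos: [0.5074, 0.1274, 0.1969]
orientation: [-0.502, 1.943, -1.941]
force: [1.0, 0.4, -1.4]
grip_width: 0.0396
time: 11.55
ee_pos: [0.5075, -0.1177, 0.197]
orientation: [-0.275, -2.077, 2.076]
force: [-1.2, 0.2, -0.2]
grip_width: 0.0396
time: 12.35
ee_pos: [0.509, -0.2017, 0.1261]
orientation: [-0.335, -2.042, 2.037]
force: [-0.5, 0.3, -1.0]
grip_width: 0.0395
-108.99284519622566 12.35 [ 0.50897251 -0.20166166  0.12609466]
scene plate_clear 0.55 [ 0.552 -0.223  0.136]
scene pad_window 0.81 [ 0.56  -0.226  0.016]
```

View pics/s6.png

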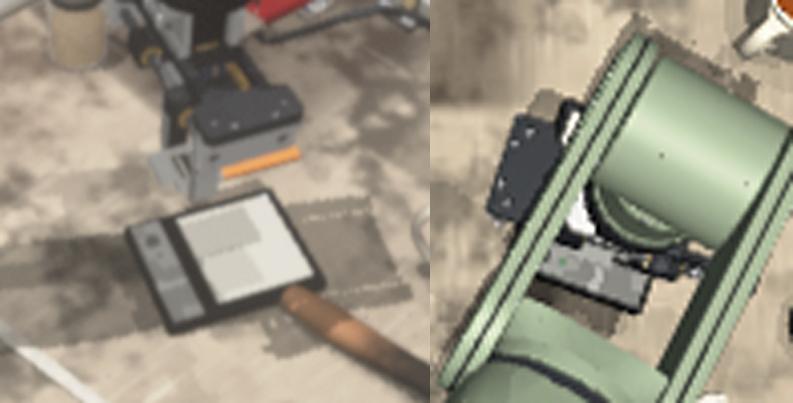

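The plate is held level above the pad (amber edge at (260,163) in the left half), with the frosted end on the strip side. I'll lower it to about 5 cm above the pad face.

```bash
python3 -m inch '30 1 0 -10 0;30 2 -1 -25 0;30 3 -2 -42 0;30 3 -2 -56 0;30 3 -2 -64 0;30 3 -2 -67 0;30 3 -2 -67 0;30 3 -2 -67 0'; python3 -m inch '30 0 0 0 0;30 0 0 0 0;30 0 0 0 0;30 0 0 0 0;30 0 0 0 0;30 0 0 0 0;30 0 0 0 0;30 0 0 0 0'
python3 - <<'E'
from h import *
o=arm.get_obs();R=cv2.Rodrigues(np.array(o["orientation"]))[0];print(np.degrees(np.arctan2(R[1,2],R[0,2])),o["time"],o["ee_pos"])
p,d=arm.capture("scene")
for n,z in(("plate_clear",o["ee_pos"][2]+.0095),("pad_window",.016),("plate_frosted",o["ee_pos"][2]+.0095)):
    for s in arm.spot_point("scene",n)[:1]: print(n,s["confidence"],s["centre"],world("scene",s["centre"],z).round(3))
h=cv2.cvtColor(p,cv2.COLOR_BGR2HSV);m=cv2.inRange(h,(5,120,120),(30,255,255));k=np.zeros_like(m);k[220:290,300:370]=m[220:290,300:370]
q=np.array([world("scene",(a,b),o["ee_pos"][2]+.0125)[:2] for b,a in zip(*np.nonzero(k))],np.float32);print("amber",q.mean(0),cv2.minAreaRect(q))
for t in("drawer_handle","mug","steel_cup","frit_jar_0","colour_rod_1"):
    for s in arm.spot_point("scene",t)[:1]: print(t,np.round(s["centre"]),world("scene",s["centre"],.046 if t[0]=="d" else 0).round(3))
cv2.imwrite("pics/s7.png",cv2.resize(p[190:320,260:400],(700,600),interpolation=cv2.INTER_CUBIC))
E
```

```text
time: 13.45
ee_pos: [0.5146, -0.2054, 0.063]
orientation: [-0.343, -2.042, 2.042]
force: [0.1, -0.5, 0.0]
grip_width: 0.0394
time: 14.25
ee_pos: [0.5141, -0.2051, 0.0624]
orientation: [-0.342, -2.042, 2.041]
force: [-1.1, 0.0, -0.3]
grip_width: 0.0396
-109.02687287024054 14.25 [ 0.51409314 -0.20509874  0.06243135]
plate_clear 0.82 [332.4, 257.6] [ 0.554 -0.228  0.072]
pad_window 0.91 [329.1, 271.2] [ 0.557 -0.221  0.016]
amber [ 0.5785863  -0.25057584] ((0.5777252316474915, -0.2509714961051941), (0.011996795423328876, 0.004783491604030132), 17.36650848388672)
mug [414. 285.] [ 0.684 -0.363  0.   ]
steel_cup [348. 356.] [ 0.45  -0.382  0.   ]
frit_jar_0 [270. 197.] [0.625 0.074 0.   ]
colour_rod_1 [203. 236.] [ 0.406  0.068 -0.   ]
```

View pics/s7.png

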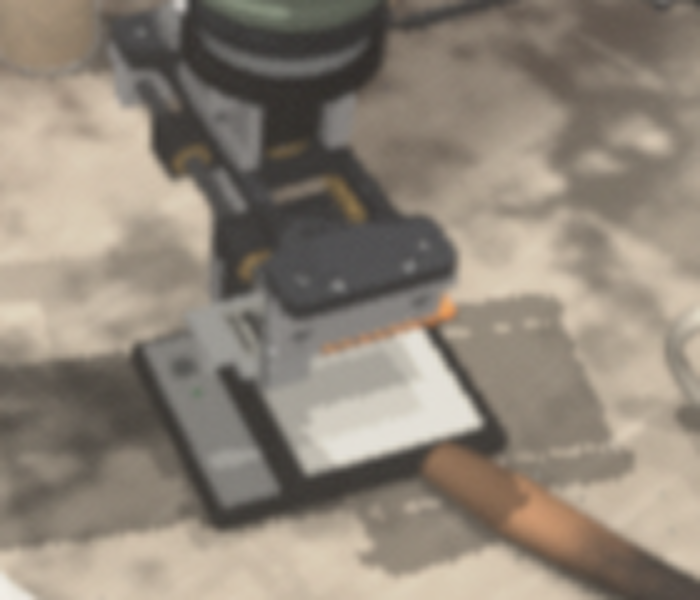

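```bash
python3 -c "
from rig import arm
print(arm.finish_job())"
```

```text
the job is handed in; nothing more can be done
None
```

I pulled the drawer out to its stop, took the amber plate by its frosted end and carried it over the light pad. I handed the job in at about 14.3 s, still holding the plate; no verdict is reported.

What the last checks showed:
- **Drawer:** I felt the stop at about 155 mm of travel (about 19 N). The pictures after the pull and after the lift showed it open. In the final picture the network did not report the handle, so I did not confirm the drawer again at the end.
- **Plate position:** From the arm's pose, the clear middle is at (0.563, -0.222) m. I estimated the window centre at (0.561, -0.220) m. The network put them at (0.554, -0.228) and (0.557, -0.221) m, about 10 mm from my plate figure and within the 20 mm limit.
- **Height and angle:** The plate is about 55 mm above the pad face. Its length is square to the control strip by my estimate of the pad's angle, with the frosted end towards the strip. It looked level in the picture.
- **Grip:** The opening held steady at 39.6 mm with the force set to 25 N. In the pictures the fingers were on the frosted part only.
- **Mug, cup, jar and rod:** The network's final positions are within about 20 mm of the first ones. The jar differed most in the scene camera, but its final position agrees with the first top-camera reading, so I take that as measurement scatter.
- **Not usable:** My colour check of the amber end at the pad failed, because the fingers hid most of it.

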